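Changeover of two test boxes: draw out the wide tray, push in the narrow one

ROBOT

A 6-joint arm with a two-finger parallel gripper is mounted at the origin on the work surface. World frame = base frame: x ahead of the robot, y to its left, z up, the work surface at z = 0. Lengths are in m, angles in rad, forces in N, time in s.
With the tool pointing down it reaches from about 0.325 to 0.9 m from the base axis. Payload 3.5 kg.
Tool frame: the origin (TCP) lies on the centre line of the jaws, within the pads' length; the fingertips stand 8 mm ahead of it and the grasp point (between the pads) lies 11 mm behind it; z points along the fingers, y is the line along which they close (so a half turn about z gives the same grasp; the last joint's range is limited). The gripper opens to 85 mm and grips with 20 to 120 N. Pads are 22 mm wide; open, the fingers measure 114 mm over their backs; the gripper's body (76 mm by 85 mm) begins 54 mm behind the grasp point. The pads swing forward as they close: fully open they stand 13 mm farther back than shut.
Start: joints at [1.014, 0.276, -0.026, 1.268, 0, 1.467], TCP at [0.274, 0.562, 0.2] pointing down, gripper open.
Joint ranges: [-3.12, 3.12], [-0.85, 1.88], [-1.08, 1.24], [-1.95, 2.15], [-1.57, 1.53], [-3.14, 3.14]. Speed limits (rad/s): [2.57, 2.57, 3.14, 3.14, 3.14, 3.14].

INTERFACE

Orientations are given as a unit quaternion [w, x, y, z].
In Python, from cell import * gives the robot as it stands.
- The arm moves only by the tool send_rows, never from a script. Its argument "plan" is a list of rows, each a list of 6 numbers: the shift along the world's x, y, z in m, then the turn, a rotation vector about the world's x, y, z in degrees. A call has 1 to 20 rows; each row is the pose to reach, as a shift and turn from the pose commanded when the call began; what a row does not reach only later rows make up. A row lasts 1/8 s, in which the tool goes at most 62.5 mm and 10.7 degrees, less where a joint would pass 70% of its speed; a pose out of reach is approached as far as the arm can. A call with a gripper value outside its range is refused whole. "jaw" is the closure in counts, from 0 (fully open) to 255 (shut), set as the call begins (left out, the last holds). The fingers move at their own pace and stop on an object; the grip force is fixed at half the most. Time passes only in rows, so rows that repeat a pose let the fingers close. It gives the time, the measured TCP pose, the force, the opening and the grip force at its end, in the units of the state.
- get_obs(): the state, without advancing time (a new reading comes with each control period).
- capture(name): name is "scene" or "side" or "wrist"; returns a dict with "color" (420x560x3 uint8, red, green, blue), "fov_y" (degrees; the focal length in pixels is half the picture's height over the tangent of half this angle, whatever the lens; pixels are square), "cx", "cy" (the principal point, pixels), "rvec" (rotation vector, rad) and "tvec" (3), from world to camera coordinates, as OpenCV has them. Camera axes: x right, y down, z forward; pixel columns grow to the right and rows downward; lengths in m; the calibration is good to about 2 mm. A picture is of the moment at which its call begins. There is no depth.
- sign_off(): hands the job in; it is judged then, once.
The state is a dict: "time": time; "joint_positions": joint angles; "joint_velocities": joint speeds; "effort": joint torques, N m; "tool_pos": TCP position; "tool_rot": TCP orientation; "wrist_force": force on the tool from outside, world axes, zero at the start; "ft_torque": the same for the moment, N m; "grip_width": finger opening in m; "gripper_force": force on a finger pad.
Only numpy, scipy, OpenCV 4.12 (cv2) and the standard library are available. Lean on these libraries where they do the work, as an engineer would, in place of code of your own. Each camera call takes 0.05 s, during which the arm holds its last target. There are 200 camera calls.

TASK

Change the bench over from measuring to calibrating: hook a fingertip behind the upturned lip of the wide test box's tray and draw the tray all the way out to its stop, with its circuit board still lying in place on it; then push the narrow box's tray fully home with a finger against the front of its lip. Nothing is to be pinched or lifted: pull the wide lip only from behind without pressing on its front, push the narrow tray only by its front without pressing on the back of its lip or the block on it, and leave the other things on the bench where they are.

Things in the scene. Friction and masses are not known exactly. Their poses are not given: they have to be found in the camera images.
- wide_box: fixed shielded test box of bare aluminium, the wider of the two: 160 mm wide (its y), 180 mm deep (its x), flat roof at 52 mm above the bench. Origin: on the bench at the middle of its open front face; +x points into the box, z up, so its tray comes out along its own -x, towards the robot. The box may be turned on the bench by up to 0.25 rad
- narrow_box: fixed shielded test box of bare aluminium, the narrower of the two: 108 mm wide (its y), 180 mm deep (its x), flat roof at 52 mm above the bench. Origin: on the bench at the middle of its open front face; +x points into the box, z up, so its tray comes out along its own -x, towards the robot. The box may be turned on the bench by up to 0.25 rad
- wide_lip (a point): middle of the top edge of the wide tray's upturned front lip, 46 mm above the bench; moves with the tray, axes as its box. Lip: upright steel plate 130 mm wide, 8 mm thick (4 mm either side of this point), 8 to 46 mm above the bench. Tray floor behind it: 14 mm above the bench, side rims 22 mm. With the tray home a 47 mm gap, open from above, lies between the lip's back and the box front
- narrow_lip (a point): middle of the top edge of the narrow tray's upturned front lip, 46 mm above the bench; moves with the tray, axes as its box. Lip: upright steel plate 80 mm wide, 8 mm thick (4 mm either side of this point), 8 to 46 mm above the bench. Tray floor behind it: 14 mm above the bench, side rims 22 mm. With the tray home a 47 mm gap, open from above, lies between the lip's back and the box front
- wide_tray (a joint): how far the wide tray is drawn out, m: 0 home (as it starts), 0.110 at its end stop. 2 to 3 N moves it slowly; it stays where it is left
- narrow_tray (a joint): how far the narrow tray stands out, m: 0 fully home against its stop, 0.110 fully out; it starts 0.05 to 0.10 out. An aluminium block 60 x 46 x 18 mm is bolted in this tray, 81 to 141 mm behind the lip. 2 to 3 N moves it slowly; it stays where it is left
- board: loose green circuit board 92 (along the pull) x 104 x 4 mm with parts up to 14 mm above its underside, about 90 g, lying in the wide tray between 6 mm ribs; inside the box at the start. Origin: centre of its underside
- wide_seat (a point): where the board's origin belongs on the wide tray: on the tray floor 14 mm above the bench, 111 mm behind the lip; moves with the tray, axes those of the wide box
- screwdriver: bystander: black-handled screwdriver lying on the bench, 190 mm long, nearer the robot than the trays
- bottle: bystander: small white bottle, 52 mm across and 100 mm tall, left of the boxes
- reel: bystander: flat black component reel, 90 mm across and 18 mm high, right of the boxes
- mug: bystander: white mug, 80 mm across and 85 mm tall, right of the boxes

How it is judged:
On the way, in this order (a step that is already met when the one before it is completed fails the run):
1. the wide tray is drawn out to its stop while the narrow tray still stands out (value of joint wide_tray above 0.104 m and value of joint narrow_tray above 0.03 m), for 0.2 s.
2. then the narrow tray is fully home (value of joint narrow_tray below 0.005 m), for 0.2 s.
At the end, for the whole second after the job is handed in: The wide tray is within 6 mm of its outer stop and the narrow tray within 5 mm of home; the board lies flat and at rest in its place on the wide tray (within 12 mm sideways, 4 mm in height) (value of joint wide_tray above 0.104 m and value of joint narrow_tray below 0.005 m and horizontal distance between board and wide_seat below 0.012 m and z of board in the frame of wide_seat below 0.004 m and angle between board's own z axis and vertical below 0.06 rad and linear speed of board below 0.02 m/s); the robot touches nothing.
It fails at once if the wide lip is pressed on its front or pinched (over 2 N) (contact force between the fingers and wide_tray_c6 above 2 N).
It fails at once if the narrow tray is pinched, or pressed on the back of its lip or on its block (over 2 N) (contact force between the fingers and narrow_tray_c4 above 2 N or contact force between the fingers and narrow_tray_c5 above 2 N or contact force between the fingers and narrow_tray_c6 above 2 N or contact force between the fingers and narrow_tray_c7 above 2 N).
It fails at once if the board is lifted or tipped (height (world z) of board above 0.026 m or angle between board's own z axis and vertical above 0.2 rad).
It fails at once if a bystander is moved more than 20 mm (distance of any of screwdriver, bottle, reel, mug from where it was at the start of the episode above 0.02 m).
It also fails if it takes over 51 s, if anything falls off the work surface, if the arm or the gripper's body presses on something with over 40 N, if the wrist force passes 120 N, or if a joint passes its speed limit or range.

## Working session

There is one attempt and no reset: what is moved stays moved. The work goes in short steps, Python scripts to look and compute and a tool call to move; the robot and the scene stay as the last step left them, time stands still between calls to the robot, and variables do not carry over. Pictures are saved under pics/ and viewed, at most 10 in all, crops included, and the job is handed in when it is done.

Besides the shell and the picture viewer there is one more tool, called after ">>>" in YAML: its name, and indented under it one key for each argument. send_rows: Moves the arm, as the interface text tells. Its arguments: {"type":"object","properties":{"plan":{"type":"array","items":{"type":"array","items":{"type":"number"}}},"jaw":{"type":"number"}},"required":["plan"]}

```bash
ls; mkdir -p pics
python3 - <<'E'
from cell import *
import cv2,pickle
d={}
for n in("scene","side"):
    c=capture(n);d[n]=c;cv2.imwrite(f"pics/{n}0.png",c["color"][:,:,::-1]);print(n,c["fov_y"],c["cx"],c["cy"],c["rvec"],c["tvec"])
pickle.dump(d,open("c0.pkl","wb"));o=get_obs();print(o)
E
```

```text
pics
scene 51.25953908768877 276.7964673804694 207.63553049414057 [ 1.68718514  1.81895118 -0.81041672] [ 0.04077955 -0.37296343  1.62087811]
side 55.09550860596454 283.4540309854178 210.2940129252628 [ 2.26975824 -0.83127518  0.32945155] [-0.43833672  0.32395139  0.86511161]
{'time': 0.1, 'joint_positions': array([ 1.01359974e+00,  2.77069199e-01, -2.77659113e-02,  1.26801006e+00,
       -1.37582439e-05,  1.46740530e+00]), 'joint_velocities': array([-0.00084021, -0.00166592,  0.00431323,  0.00064653,  0.00112116,
       -0.00130998]), 'effort': array([ 2.71488780e-04, -4.46709180e+01,  2.96128160e+01,  8.41164845e-03,
       -1.11661370e-04, -9.03944908e-06]), 'tool_pos': array([0.27358353, 0.56106675, 0.19855353]), 'tool_rot': array([-3.25733889e-04,  2.24960648e-01,  9.74367311e-01, -9.71279000e-04]), 'wrist_force': array([-1.34140154,  0.49399842,  0.15168111]), 'ft_torque': array([ 0.01061484, -0.07099899, -0.03371132]), 'gripper_force': 0.0, 'grip_width': 0.08598273078298066}
```

View pics/scene0.png

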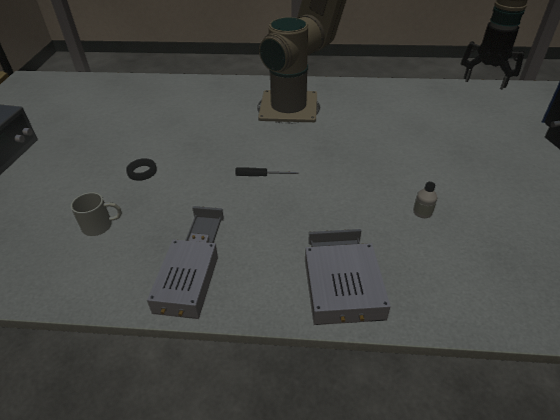

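View pics/side0.png

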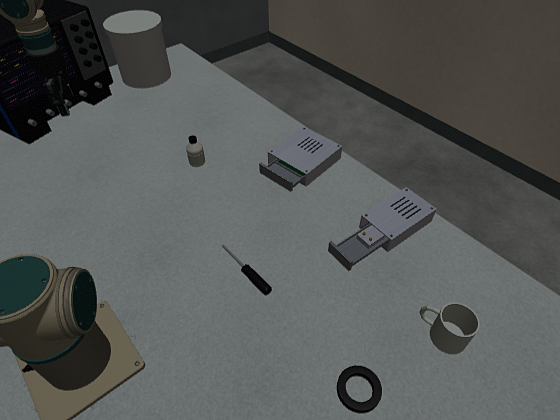

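Run:
```python
import cv2,pickle,numpy as np
d=pickle.load(open("c0.pkl","rb"))
def crop(n,x,y):
    im=d[n]["color"][y:y+75,x:x+100,::-1].astype(float)*1.5
    im=cv2.resize(np.clip(im,0,255).astype(np.uint8),(400,300),interpolation=cv2.INTER_CUBIC)
    for k in range(0,100,10): cv2.line(im,(4*k,0),(4*k,6 if k%50 else 14),(0,255,255),1)
    for k in range(0,75,10): cv2.line(im,(0,4*k),(6 if k%50 else 14,4*k),(0,255,255),1)
    return im
m=np.vstack([np.hstack([crop("scene",297,225),crop("scene",145,200)]),np.hstack([crop("side",255,120),crop("side",325,195)])])
cv2.imwrite("pics/m0.png",m)
```

```text
(no output)
```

View pics/m0.png

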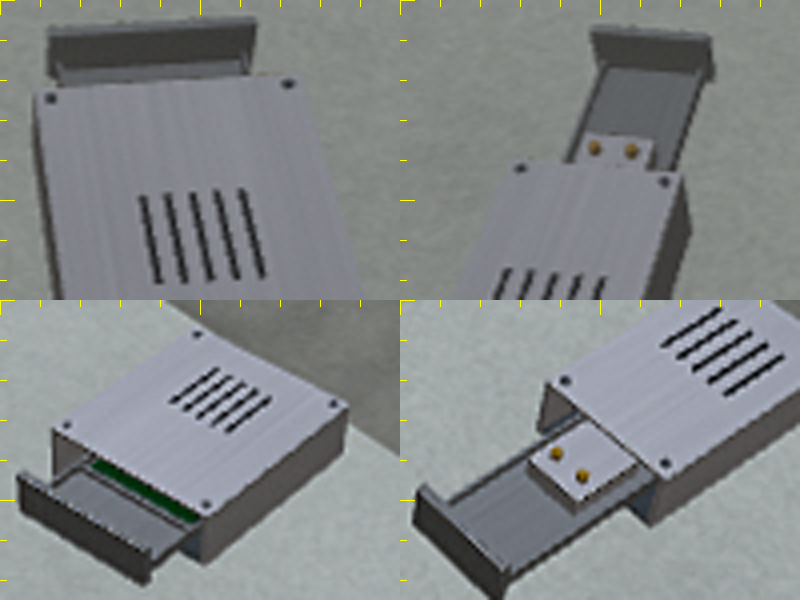

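```bash
cat > h.py <<'E'
import cv2,pickle,numpy as np
from scipy.optimize import least_squares
def K(c):
    f=210/np.tan(np.radians(c["fov_y"]/2));return np.array([[f,0,c["cx"]],[0,f,c["cy"]],[0,0,1]])
def proj(c,P): return cv2.projectPoints(np.float64(P).reshape(-1,3),np.array(c["rvec"]),np.array(c["tvec"]),K(c),None)[0][:,0]
def T(p,P):
    c,s=np.cos(p[2]),np.sin(p[2]);P=np.array(P,float);return np.c_[p[0]+c*P[:,0]-s*P[:,1],p[1]+s*P[:,0]+c*P[:,1],P[:,2]]
def tri(c1,u1,c2,u2):
    M=[K(c)@np.c_[cv2.Rodrigues(np.array(c["rvec"]))[0],np.array(c["tvec"])] for c in(c1,c2)]
    X=cv2.triangulatePoints(*M,np.float64(u1).reshape(-1,2).T,np.float64(u2).reshape(-1,2).T);return (X[:3]/X[3]).T
E
python3 - <<'E'
from h import *
d=pickle.load(open("c0.pkl","rb"));np.set_printoptions(precision=4,suppress=True)
obs={"wide":dict(hw=.08,lw=.065,scene=((297,225),[(35,93),(296,77),(48,31),(256,24),(50,25),(254,17)]),side=((255,120),[(204,219),(52,130),(153,249),(24,170),(148,253),(17,174)]),x0=[.7,-.1,0]),
"narrow":dict(hw=.054,lw=.04,scene=((145,200),[(111,161),(281,174),(191,34),(312,42),(193,26),(312,36)]),side=((325,195),[(255,182),(146,82),(111,269),(24,186),(102,272),(16,190)]),x0=[.7,.2,0])}
for n,o in obs.items():
    px={k:np.array(o[k][0])+np.array(o[k][1])/4 for k in("scene","side")}
    def model(p):
        e=p[3]
        return T(p,[(0,-o["hw"],.052),(0,o["hw"],.052)]+[(-.047-e+dx,s*o["lw"],.046) for dx in(0,-.008) for s in(-1,1)])
    f=lambda p:np.concatenate([(proj(d[k],model(p))-px[k]).ravel() for k in px])
    r=least_squares(f,o["x0"]+[.05],loss="soft_l1");print(n,r.x,"rms",np.sqrt(np.mean(f(r.x)**2)));print(f(r.x).reshape(-1,2).round(1).tolist())
    print("tri",tri(d["scene"],px["scene"],d["side"],px["side"]))
    print(T(r.x,[(-.051-r.x[3],0,.046)]))
E
```

```text
wide [0.7269 0.1669 0.1297 0.002 ] rms 1.001677869070728
[[-1.6, -0.7], [-0.1, 0.1], [-0.7, 1.4], [-0.4, 0.6], [-1.5, 0.5], [-0.5, 0.1], [0.2, -0.9], [-0.6, -1.5], [-1.7, -0.9], [-1.0, -0.5], [-2.3, -0.5], [-1.1, -0.3]]
tri [[0.7369 0.0902 0.0483]
 [0.7154 0.2452 0.0492]
 [0.6865 0.0942 0.0474]
 [0.6703 0.224  0.0466]
 [0.6812 0.0948 0.0468]
 [0.6636 0.2236 0.0462]]
[[0.6744 0.16   0.046 ]]
narrow [ 0.7342 -0.182  -0.0534  0.0724] rms 0.9965997553523619
[[-0.8, -1.0], [-0.3, -0.4], [-1.3, -0.2], [-2.1, 0.2], [-1.0, -0.2], [-1.4, -0.3], [1.4, -0.7], [-1.3, -0.7], [-0.7, -1.6], [-0.7, -1.1], [-0.8, -0.7], [-1.0, -0.7]]
tri [[ 0.7303 -0.2342  0.0478]
 [ 0.7382 -0.1291  0.0508]
 [ 0.6114 -0.2155  0.0428]
 [ 0.6158 -0.134   0.0438]
 [ 0.6048 -0.2148  0.0443]
 [ 0.6098 -0.1341  0.044 ]]
[[ 0.6109 -0.1754  0.046 ]]
```

>>> send_rows:
  plan:
    - [0.03,-0.03,0,0,0,5]
    - [0.075,-0.07,0,0,0,10]
    - [0.12,-0.11,0,0,0,15]
    - [0.165,-0.15,0,0,0,20]
    - [0.21,-0.19,0,0,0,25]
    - [0.25,-0.23,0,0,0,30]
    - [0.295,-0.27,0,0,0,33.4]
    - [0.34,-0.31,0,0,0,33.4]
    - [0.38,-0.35,0,0,0,33.4]
    - [0.41,-0.38,0,0,0,33.4]
    - [0.429,-0.398,0,0,0,33.4]
    - [0.429,-0.398,0,0,0,33.4]
    - [0.429,-0.398,0,0,0,33.4]
    - [0.429,-0.398,-0.02,0,0,33.4]
    - [0.429,-0.398,-0.06,0,0,33.4]
    - [0.429,-0.398,-0.08,0,0,33.4]
    - [0.429,-0.398,-0.08,0,0,33.4]
    - [0.429,-0.398,-0.08,0,0,33.4]
  jaw: 255

```text
time: 2.35
tool_pos: [0.7038, 0.1643, 0.1211]
tool_rot: [0.001, -0.065, 0.998, 0.0]
wrist_force: [0.0, -0.4, 1.3]
grip_width: 0.0001
gripper_force: 0.0
```

Run:
```python
from cell import *
from h import *
d={}
for n in("wrist","side"):
    c=capture(n);d[n]=c
pickle.dump(d,open("c1.pkl","wb"));o=get_obs();print(o["time"],o["tool_pos"],o["tool_rot"],o["wrist_force"],o["grip_width"])
p=[.7269,.1669,.1297];c=d["wrist"]
im=c["color"][:,:,::-1].copy()
P=proj(c,T(p,[(0,-.08,.052),(0,.08,.052),(-.047,-.065,.046),(-.047,.065,.046),(-.055,-.065,.046),(-.055,.065,.046)]));print(P)
for q in P: cv2.circle(im,tuple(int(v) for v in q.round()),2,(0,0,255),-1) if abs(q).max()<2000 else 0
s=d["side"]["color"][90:240,200:400,::-1]
cv2.imwrite("pics/w1.png",np.hstack([im,cv2.resize(s,(240,180)) if 0 else np.vstack([cv2.resize(s,(240,180)),np.zeros((240,240,3),np.uint8)])]))
```

```text
2.45 [0.704387   0.16410522 0.12180115] [ 1.73907787e-03 -6.46114184e-02  9.97908974e-01  1.39430898e-04] [0.12005404 0.83256886 0.83475247] -0.00018249478885218621
[[181.76910632 235.02738921]
 [370.06679679 234.86791831]
 [196.90239545 179.16183793]
 [354.81294659 179.02950055]
 [196.14657343 169.51222285]
 [355.54422492 169.37888309]]
```

View pics/w1.png

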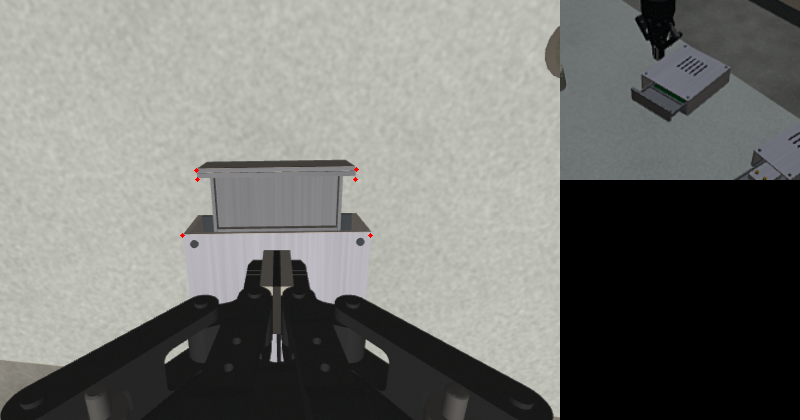

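>>> send_rows:
  plan:
    - [-0.002,0,-0.02,0,0,0]
    - [-0.002,0,-0.04,0,0,0]
    - [-0.002,0,-0.055,0,0,0]
    - [-0.002,0,-0.07,0,0,0]
    - [-0.002,0,-0.08,0,0,0]
    - [-0.002,0,-0.088,0,0,0]
    - [-0.002,0,-0.088,0,0,0]
    - [-0.005,0,-0.088,0,0,0]
    - [-0.008,-0.001,-0.088,0,0,0]
    - [-0.01,-0.001,-0.088,0,0,0]
    - [-0.012,-0.0013,-0.088,0,0,0]
    - [-0.014,-0.0016,-0.088,0,0,0]
    - [-0.016,-0.002,-0.088,0,0,0]
    - [-0.019,-0.0023,-0.088,0,0,0]
    - [-0.022,-0.0027,-0.088,0,0,0]
    - [-0.026,-0.0032,-0.088,0,0,0]
    - [-0.03,-0.0037,-0.088,0,0,0]

```text
time: 4.58
tool_pos: [0.6726, 0.16, 0.0316]
tool_rot: [-0.0, -0.065, 0.998, -0.0]
wrist_force: [-0.5, -0.2, -0.4]
grip_width: -0.0001
gripper_force: 0.0
```

Run:
```python
from cell import *
from h import *
c=capture("side");w=capture("wrist");print(get_obs()["wrist_force"])
p=[.7269,.1669,.1297]
P=proj(w,T(p,[(-.047,-.065,.046),(-.047,.065,.046),(-.055,-.065,.046),(-.055,.065,.046)]));print(P)
cv2.imwrite("pics/s2.png",np.hstack([cv2.resize(c["color"][110:210,240:360,::-1],(360,300),interpolation=cv2.INTER_CUBIC),cv2.resize(w["color"][:,:,::-1],(400,300))]))
```

```text
[0.07588237 0.53359814 0.32987391]
[[163.04631431 265.72234327]
 [389.00717744 265.44753928]
 [161.51192611 253.01109351]
 [390.49889405 252.73135184]]
```

View pics/s2.png

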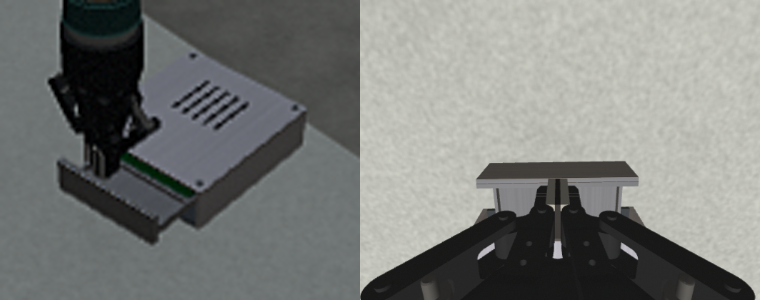

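Run:
```python
from cell import *
from h import *
c=capture("side");w=capture("wrist");o=get_obs();print(o["wrist_force"],o["tool_pos"])
t=o["tool_pos"];e=np.array([.9916,.1293,0]);
for z in(.024,.046,.06):
  P=np.array([[*t[:2],z]]);print(z,[ (proj(k,P-s*.011*e)).round(1).tolist() for k in(w,c) for s in(1,0)])
cv2.imwrite("pics/s3.png",np.hstack([cv2.resize(c["color"][150:195,255:305,::-1],(400,360),interpolation=cv2.INTER_CUBIC),cv2.resize(w["color"][220:310,226:326,::-1],(400,360),interpolation=cv2.INTER_CUBIC)]))
```

```text
[-0.48319703  0.95075813 -0.82005151] [0.67296062 0.16002628 0.03165687]
0.024 [[[276.3, 221.5]], [[276.3, 237.8]], [[271.7, 179.5]], [[274.2, 177.7]]]
0.046 [[[276.3, 234.6]], [[276.3, 252.7]], [[271.6, 174.1]], [[274.1, 172.3]]]
0.06 [[[276.3, 244.8]], [[276.3, 264.1]], [[271.5, 170.6]], [[274.0, 168.8]]]
```

View pics/s3.png

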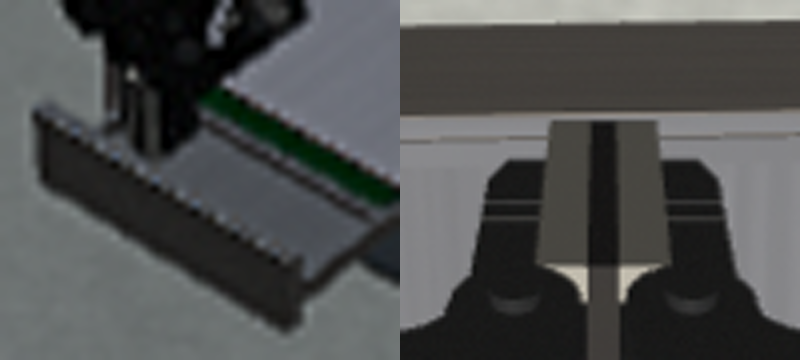

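Run:
```python
from h import *
d=pickle.load(open("c1.pkl","rb"));t=np.array([.7044,.1641,.1218]);e=np.array([.9916,.1293,0])
out=[]
for n,(x,y) in(("side",(255,105)),("wrist",(246,210))):
    c=d[n];im=cv2.resize(c["color"][y:y+60,x:x+60,::-1],(480,480),interpolation=cv2.INTER_CUBIC);
    if n=="side": im=cv2.convertScaleAbs(im,alpha=1.6)
    for z,col in((-.008,(0,0,255)),(.0,(0,255,0)),(.02,(255,0,0))):
        for s in(-.011,0,.011):
            q=(proj(c,t+s*e+[0,0,z])[0]-[x,y]+.5)*8;print(n,z,s,(q/8-.5+[x,y]).round(1));cv2.circle(im,(int(q[0]),int(q[1])),3,col,-1)
    out.append(cv2.resize(im,(400,400)))
cv2.imwrite("pics/t1.png",np.hstack(out))
```

```text
side -0.008 -0.011 [278.6 151.3]
side -0.008 0 [281.2 149.6]
side -0.008 0.011 [283.7 147.8]
side 0.0 -0.011 [278.6 149.1]
side 0.0 0 [281.2 147.4]
side 0.0 0.011 [283.7 145.7]
side 0.02 -0.011 [278.5 143.6]
side 0.02 0 [281.1 141.8]
side 0.02 0.011 [283.7 140.1]
wrist -0.008 -0.011 [276.  222.1]
wrist -0.008 0 [276.  238.4]
wrist -0.008 0.011 [276.  254.2]
wrist 0.0 -0.011 [276.  226.6]
wrist 0.0 0 [276.  243.5]
wrist 0.0 0.011 [276.  259.8]
wrist 0.02 -0.011 [275.9 239.7]
wrist 0.02 0 [275.9 258.2]
wrist 0.02 0.011 [276.  276.1]
```

View pics/t1.png

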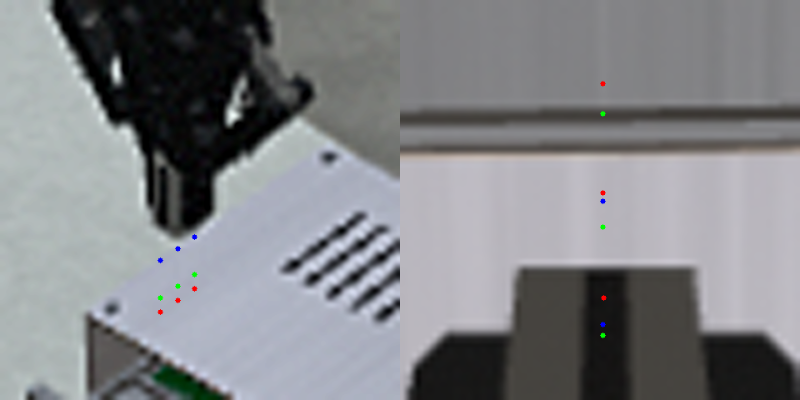

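>>> send_rows:
  plan:
    - [0.01,0.001,0.005,0,0,0]
    - [0.02,0.0025,0.005,0,0,0]
    - [0.03,0.0037,0.005,0,0,0]
    - [0.03,0.0037,0,0,0,0]
    - [0.03,0.0037,-0.008,0,0,0]
    - [0.03,0.0037,-0.016,0,0,0]
    - [0.03,0.0037,-0.022,0,0,0]
    - [0.03,0.0037,-0.026,0,0,0]
    - [0.03,0.0037,-0.026,0,0,0]
    - [0.03,0.0037,-0.026,0,0,0]

```text
time: 6.02
tool_pos: [0.7033, 0.1638, 0.0059]
tool_rot: [0.0, -0.065, 0.998, 0.0]
wrist_force: [0.1, -0.3, -0.3]
grip_width: 0.0001
gripper_force: 0.0
```

Run:
```python
from cell import *
from h import *
c=capture("side");w=capture("wrist");o=get_obs();print(o["wrist_force"],o["tool_pos"])
cv2.imwrite("pics/s4.png",np.hstack([cv2.resize(c["color"][145:195,255:305,::-1],(400,400),interpolation=cv2.INTER_CUBIC),cv2.resize(w["color"][200:300,226:326,::-1],(400,400),interpolation=cv2.INTER_CUBIC)]))
```

```text
[ 0.01030802 -0.48756838 -0.51449238] [0.70340276 0.16378378 0.00609936]
```

View pics/s4.png

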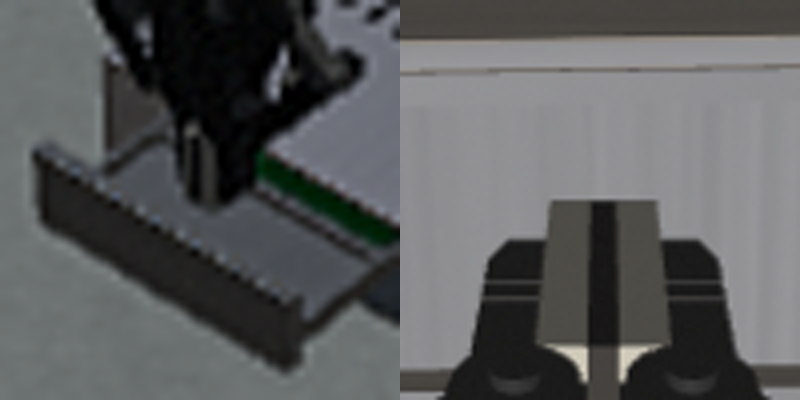

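>>> send_rows:
  plan:
    - [0,0,-0.002,0,0,0]
    - [0,0,-0.004,0,0,0]
    - [-0.004,-0.0005,-0.004,0,0,0]
    - [-0.008,-0.001,-0.004,0,0,0]
    - [-0.01,-0.0013,-0.004,0,0,0]
    - [-0.012,-0.0016,-0.004,0,0,0]
    - [-0.014,-0.0018,-0.004,0,0,0]
    - [-0.016,-0.0021,-0.004,0,0,0]
    - [-0.018,-0.0023,-0.004,0,0,0]
    - [-0.021,-0.0027,-0.004,0,0,0]
    - [-0.024,-0.0031,-0.004,0,0,0]
    - [-0.028,-0.0036,-0.004,0,0,0]
    - [-0.032,-0.0042,-0.004,0,0,0]
    - [-0.036,-0.0047,-0.004,0,0,0]
    - [-0.04,-0.0052,-0.004,0,0,0]

```text
time: 8.0
tool_pos: [0.6629, 0.1582, 0.0018]
tool_rot: [0.0, -0.064, 0.998, -0.0]
wrist_force: [2.8, -0.3, -1.3]
grip_width: 0.0002
gripper_force: 1.1
```

>>> send_rows:
  plan:
    - [-0.004,-0.0005,0,0,0,0]
    - [-0.008,-0.001,0,0,0,0]
    - [-0.013,-0.0017,0,0,0,0]
    - [-0.018,-0.0023,0,0,0,0]
    - [-0.023,-0.003,0,0,0,0]
    - [-0.028,-0.0036,0,0,0,0]
    - [-0.033,-0.0043,0,0,0,0]
    - [-0.038,-0.005,0,0,0,0]
    - [-0.043,-0.0056,0,0,0,0]
    - [-0.048,-0.0063,0,0,0,0]
    - [-0.053,-0.0069,0,0,0,0]
    - [-0.058,-0.0076,0,0,0,0]
    - [-0.063,-0.0082,0,0,0,0]
    - [-0.067,-0.0087,0,0,0,0]
    - [-0.07,-0.0091,0,0,0,0]
    - [-0.072,-0.0094,0,0,0,0]
    - [-0.074,-0.0096,0,0,0,0]
    - [-0.076,-0.0099,0,0,0,0]

```text
time: 10.25
tool_pos: [0.5869, 0.1486, 0.0016]
tool_rot: [0.0, -0.065, 0.998, 0.0]
wrist_force: [2.3, -1.4, 0.1]
grip_width: -0.0003
gripper_force: 1.0
```

>>> send_rows:
  plan:
    - [-0.001,-0.0001,0,0,0,0]
    - [-0.002,-0.0003,0,0,0,0]
    - [-0.003,-0.0004,0,0,0,0]
    - [-0.004,-0.0005,0,0,0,0]
    - [-0.005,-0.0006,0,0,0,0]
    - [-0.005,-0.0006,0,0,0,0]

```text
time: 11.0
tool_pos: [0.5817, 0.1481, 0.0016]
tool_rot: [-0.0, -0.065, 0.998, 0.0]
wrist_force: [1.9, -1.3, 0.3]
grip_width: -0.0004
gripper_force: 0.8
```

>>> send_rows:
  plan:
    - [-0.001,-0.0001,0,0,0,0]
    - [-0.002,-0.0003,0,0,0,0]
    - [-0.003,-0.0004,0,0,0,0]
    - [-0.004,-0.0005,0,0,0,0]
    - [-0.004,-0.0005,0,0,0,0]

```text
time: 11.62
tool_pos: [0.5802, 0.1479, 0.0017]
tool_rot: [0.002, -0.065, 0.998, 0.0]
wrist_force: [7.1, -1.0, -5.0]
grip_width: -0.0002
gripper_force: 3.4
```

>>> send_rows:
  plan:
    - [0.006,0.0008,0,0,0,0]
    - [0.012,0.0015,0,0,0,0]
    - [0.016,0.002,0.005,0,0,0]
    - [0.016,0.002,0.03,0,0,0]
    - [0.016,0.002,0.07,0,0,0]
    - [0.016,0.002,0.11,0,0,0]
    - [0.01,-0.03,0.118,0,0,-2]
    - [0,-0.08,0.118,0,0,-5]
    - [-0.005,-0.13,0.118,0,0,-8]
    - [-0.01,-0.18,0.118,0,0,-10.5]
    - [-0.014,-0.23,0.118,0,0,-10.5]
    - [-0.018,-0.28,0.118,0,0,-10.5]
    - [-0.018,-0.31,0.118,0,0,-10.5]
    - [-0.018,-0.3205,0.118,0,0,-10.5]
    - [-0.018,-0.3205,0.118,0,0,-10.5]
    - [-0.018,-0.3205,0.118,0,0,-10.5]

```text
time: 13.62
tool_pos: [0.5598, -0.1716, 0.1195]
tool_rot: [-0.0, 0.026, 1.0, 0.0]
wrist_force: [0.4, -0.2, -0.1]
grip_width: 0.0001
gripper_force: 0.0
```

Run:
```python
from cell import *
from h import *
w=capture("wrist");s=capture("side");o=get_obs();print(o["time"],o["tool_pos"],o["tool_rot"],o["wrist_force"])
P=proj(w,T([.7342,-.182,-.0534],[(-.1194+dx,y,.046) for dx in(0,-.008) for y in(-.04,.04)]));print(P)
im=w["color"][:,:,::-1].copy()
for q in P: cv2.circle(im,tuple(int(v) for v in q.round()),1,(0,0,255),-1)
b=cv2.resize(s["color"][110:290,220:420,::-1],(360,324))
cv2.imwrite("pics/n5.png",np.hstack([cv2.resize(im,(440,330)),np.vstack([b,np.zeros((6,360,3),np.uint8)])]))
```

```text
13.725 [ 0.55992298 -0.17157697  0.1195455 ] [-1.99362985e-04  2.61763467e-02  9.99657290e-01  2.50043366e-04] [-0.29580116 -0.72516371 -0.5250039 ]
[[230.34608659 266.67804906]
 [319.84830133 266.62100664]
 [229.95006995 258.54330561]
 [320.22108409 258.48833924]]
```

View pics/n5.png

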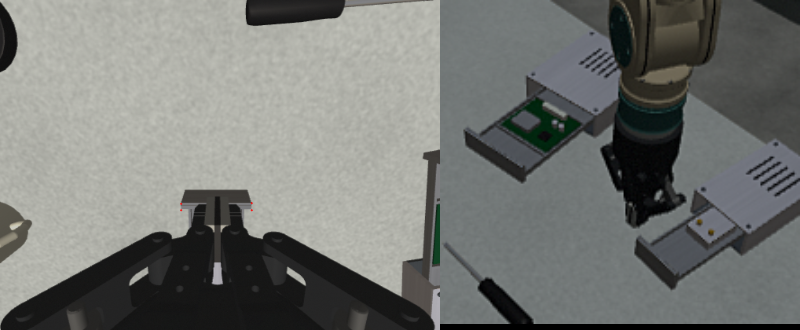

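>>> send_rows:
  plan:
    - [0,0,-0.04,0,0,0]
    - [0,0,-0.08,0,0,0]
    - [0,0,-0.105,0,0,0]
    - [0,0,-0.118,0,0,0]
    - [0,0,-0.118,0,0,0]
    - [0.01,-0.0005,-0.118,0,0,0]
    - [0.02,-0.001,-0.118,0,0,0]
    - [0.025,-0.0013,-0.118,0,0,0]
    - [0.029,-0.0015,-0.118,0,0,0]
    - [0.032,-0.0017,-0.118,0,0,0]
    - [0.035,-0.0019,-0.118,0,0,0]
    - [0.038,-0.002,-0.118,0,0,0]
    - [0.042,-0.0022,-0.118,0,0,0]
    - [0.046,-0.0025,-0.118,0,0,0]
    - [0.05,-0.0027,-0.118,0,0,0]
    - [0.055,-0.0029,-0.118,0,0,0]
    - [0.06,-0.0032,-0.118,0,0,0]

```text
time: 15.85
tool_pos: [0.6202, -0.1762, 0.0014]
tool_rot: [-0.0, 0.027, 1.0, 0.0]
wrist_force: [-2.1, -0.5, -0.3]
grip_width: -0.0
gripper_force: 1.1
```

>>> send_rows:
  plan:
    - [0.004,-0.0002,0,0,0,0]
    - [0.009,-0.0005,0,0,0,0]
    - [0.014,-0.0007,0,0,0,0]
    - [0.019,-0.001,0,0,0,0]
    - [0.024,-0.0013,0,0,0,0]
    - [0.029,-0.0015,0,0,0,0]
    - [0.034,-0.0018,0,0,0,0]
    - [0.038,-0.002,0,0,0,0]
    - [0.041,-0.0022,0,0,0,0]
    - [0.043,-0.0023,0,0,0,0]
    - [0.045,-0.0024,0,0,0,0]
    - [0.045,-0.0024,0,0,0,0]

```text
time: 17.35
tool_pos: [0.6655, -0.1785, 0.0018]
tool_rot: [0.0, 0.027, 1.0, 0.0]
wrist_force: [-0.4, 1.4, -1.5]
grip_width: -0.0
gripper_force: 0.7
```

>>> send_rows:
  plan:
    - [0.001,0,0,0,0,0]
    - [0.002,-0.0001,0,0,0,0]
    - [0.003,-0.0002,0,0,0,0]
    - [0.004,-0.0002,0,0,0,0]
    - [0.005,-0.0003,0,0,0,0]
    - [0.005,-0.0003,0,0,0,0]

```text
time: 18.1
tool_pos: [0.6689, -0.1787, 0.0018]
tool_rot: [-0.001, 0.027, 1.0, 0.0]
wrist_force: [-4.0, 1.0, 3.8]
grip_width: -0.0002
gripper_force: 2.6
```

>>> send_rows:
  plan:
    - [0.001,0,0,0,0,0]
    - [0.002,0,0,0,0,0]
    - [0.002,0,0,0,0,0]
    - [0.002,0,0,0,0,0]

```text
time: 18.6
tool_pos: [0.6688, -0.1787, 0.0018]
tool_rot: [-0.003, 0.027, 1.0, -0.0]
wrist_force: [-9.5, 0.1, 7.0]
grip_width: 0.0001
gripper_force: 4.7
```

Firm against the stop. Retreat and check.

>>> send_rows:
  plan:
    - [-0.004,0,0,0,0,0]
    - [-0.015,0,0,0,0,0]
    - [-0.035,0.001,0,0,0,0]
    - [-0.05,0.002,0.01,0,0,0]
    - [-0.06,0.002,0.05,0,0,0]
    - [-0.08,0.002,0.1,0,0,0]
    - [-0.12,0.002,0.15,0,0,0]
    - [-0.18,0.002,0.17,0,0,0]
    - [-0.22,0.002,0.17,0,0,0]
    - [-0.22,0.002,0.17,0,0,0]
    - [-0.22,0.002,0.17,0,0,0]

```text
time: 19.98
tool_pos: [0.4528, -0.1773, 0.1724]
tool_rot: [0.001, 0.027, 1.0, -0.001]
wrist_force: [1.6, 0.1, 0.2]
grip_width: 0.0001
gripper_force: 0.0
```

Run:
```python
from cell import *
from h import *
s=capture("side");c=capture("scene");o=get_obs();print(o["time"],o["tool_pos"],o["wrist_force"])
for k,n in((s,"side"),(c,"scene")):
  print(n,proj(k,T([.7269,.1669,.1297],[(-.161,-.065,.046),(-.161,.065,.046)])).round(1).tolist(),proj(k,T([.7342,-.182,-.0534],[(-.051,-.04,.046),(-.051,.04,.046)])).round(1).tolist())
a=cv2.resize(s["color"][110:310,220:460,::-1],(480,400),interpolation=cv2.INTER_CUBIC);b=cv2.resize(c["color"][190:323,145:305+90,::-1],(320,170))
b=np.vstack([b,np.zeros((230,320,3),np.uint8)])
cv2.imwrite("pics/f6.png",cv2.convertScaleAbs(np.hstack([a,b]),alpha=1.4))
```

```text
20.075 [ 0.45324387 -0.17723232  0.17195534] [0.31243761 0.60585355 0.46363144]
side [[265.0, 201.5], [233.3, 180.2]] [[371.7, 247.3], [349.7, 228.1]]
scene [[304.2, 203.6], [352.8, 201.3]] [[183.9, 226.7], [214.6, 229.3]]
```

View pics/f6.png

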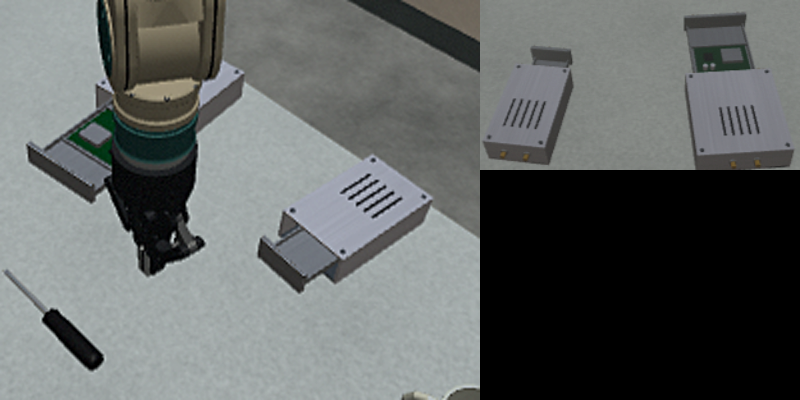

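```bash
python3 -c "
from cell import *
print(sign_off())"
```

```text
the job is handed in; nothing more can be done
None
```

The wide tray is drawn out to its stop with the board still lying in it, the narrow tray is pushed fully home, and the job was handed in at about 20 s. I felt both stops in the wrist force and the final pictures agree; the hand-in returned no verdict.

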